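# Rake a dropped hanging ring out from under the drying shelf

## Task

A small brass hanging ring has been dropped and lies under the low slatted drying shelf. Take the steel T-square by its wooden head, slide its blade under the shelf and sweep the ring out on the robot's side until the whole ring lies clear of the shelf: touch the ring with the T-square only, let the blade bear on the table only lightly (at most about 3 newtons) so that it is not strained, and leave the shelf, what is drying on it and everything else undisturbed. Then lay the T-square down flat on the table, clear of the shelf and of the ring.

Things in the scene. Friction and masses are not known exactly. Their poses are not given: they have to be found in the camera images.
- tsquare: T-square lying on the table: a dark wooden head 100 mm wide (y), 60 mm deep (x) and 30 mm high, and a flat square-ended steel blade 200 mm long, 24 mm wide, 2 mm thick. Origin: underside of the head, middle of its front face, where the blade begins level with the head's underside. x runs from the head along the blade (head at x -60 to 0 mm, blade 0 to 200 mm), z up out of the head's top. 175 g.
- tsquare_grip (a point): Where to grip: middle of the head, 20 mm above its underside, between its front and rear faces (60 mm apart along x); axes as the T-square's. All its poses are the head's: the blade is kinked up at the head by 0 to 0.13 rad (tip 0 to 26 mm high), different each time, which must be felt or seen. Past that it is springy: its tip gives 1 mm per 2 N.
- tsquare_end (a point): Point on the head's x axis 200 mm ahead of the T-square's origin: where the blade's tip would be if the blade were not kinked up (the true tip is 0 to 26 mm above it).
- ring: Flat brass hanging ring, outer diameter 36 mm, hole 22 mm, 5 mm thick, 27 g, lying flat on the table under the shelf, its centre 25 to 50 mm behind the shelf's front edge and within 50 mm of its middle. Glimpsed from above between the slats. Origin: centre of its underside, z up.
- shelf: Low slatted wooden drying shelf standing loose on the table, 150 mm deep (x), 400 mm wide (y), 38 mm high, about 1.5 kg with its load: five slats along y (20 mm wide, 12.5 mm apart, undersides 30 mm above the table) on two end panels 12 mm thick; open in front and behind. Origin: middle of its footprint, on the table; x points away from the robot, y to its left, z up.
- shelf_front (a point): Middle of the shelf's front edge (robot's side), at table height, 75 mm in front of the shelf's origin; axes as the shelf's. What stands on the shelf reaches 50 mm (wood slices) and 78 mm (pot) above the table.
- slice_a: Painted wood slice with bark rim, 104 mm across, 12 mm thick, drying on the shelf. Origin: centre of its underside.
- slice_b: Painted wood slice, 92 mm across, 12 mm thick, drying on the shelf. Origin: centre of its underside.
- pot_shelf: Small closed paint pot, 40 mm across, 40 mm high, standing on the shelf. Origin: centre of its underside.
- brush: Paint brush 200 mm long lying on the table at the side where the T-square does not lie. Origin: under its middle.
- cup: Empty clear water cup, 74 mm across, 85 mm high, standing at the left of the shelf. Origin: centre of its underside.
- pot: Closed paint pot, 44 mm across, 45 mm high, standing at the right of the shelf. Origin: centre of its underside.

How it is judged:
By the outcome, as a careful person would: the job done as asked, in the order asked, and still so for the second after the job is handed in, with the robot touching nothing.
It also fails if it takes over 61 s, if anything falls off the work surface, if the arm or the gripper's body presses on something with over 40 N, if the wrist force passes 120 N, or if a joint passes its speed limit or range.

## Robot

A 6-joint arm with a two-finger parallel gripper is mounted at the origin on the work surface. World frame = base frame: x ahead of the robot, y to its left, z up, the work surface at z = 0. Lengths are in m, angles in rad, forces in N, time in s.
With the tool pointing down it reaches from about 0.35 to 0.775 m from the base axis. Payload 7.3 kg.
Tool frame: the origin (TCP) lies between the finger pads; the fingertips stand 25 mm ahead of it and the grasp point (between the pads) lies 6 mm ahead of it; y points along the fingers, z is the direction in which the jaws open and shut, and the axes are right-handed (so a half turn about y gives the same grasp; the last joint's range is limited). The gripper opens to 92 mm and grips with 3 to 60 N. Pads are 19 mm wide; open, the fingers measure 130 mm over their backs; the gripper's body (75 mm by 190 mm) begins 47 mm behind the grasp point.
Start: joints at [-0.146, 0.342, 1.524, -0, 1.275, -0.146], TCP at [0.525, 0, 0.252] pointing down, gripper open.
Joint ranges: [-2.53, 2.53], [-0.77, 2.02], [0.04, 2.7], [-1, 4.14], [0.28, 2.66], [-3.11, 3.11]. Speed limits (rad/s): [2.57, 2.57, 3.14, 3.14, 3.14, 3.14].

## Interface

Orientations are given as [roll, pitch, yaw] about the fixed x, y, z axes, in that order (R = Rz(yaw) Ry(pitch) Rx(roll)).
In Python, from cell import sensors, read_camera, hand_in gives the robot as it stands. The module is installed in compiled form; this text tells all that it offers.
- The arm moves only by the tool send_rows, never from a script. Its argument "motion" is a list that holds one entry, the list of rows, each a list of 4 numbers: the shift along the tool's x, y, z in m, then the turn about the tool's y in degrees. In form: [[[tx, ty, tz, twist], ...]]. A call has 1 to 8 rows; each row is the pose to reach, as a shift and turn from the pose measured when the call began, along the tool's axes at that moment; what a row does not reach only later rows make up. A row lasts 1/10 s, in which the tool goes at most 50 mm and 8.59 degrees, less where a joint would pass 70% of its speed; a pose out of reach is approached as far as the arm can. A call with a gripper value outside its range is refused whole. "gripper" is the opening, from 0 (shut) to 1 (fully open), set as the call begins (left out, the last holds). The fingers move at their own pace and stop on an object; "grip_force" is the grip in N (left out, the last holds). Time passes only in rows, so rows that repeat a pose let the fingers close. It gives the time, the measured TCP pose, the force and the opening at its end, in the units of the state.
- sensors.observe(): the state, without advancing time (a new reading comes with each control period).
- read_camera(name): name is "scene" or "side" or "wrist"; returns a dict with "frame" (384x512x3 uint8, red, green, blue), "fx", "fy", "cx", "cy" (pixels), "distortion" ([k1, k2, p1, p2, k3] as OpenCV has them; the pictures are not rectified), "extrinsics" (4x4, takes a point from world to camera coordinates). Camera axes: x right, y up, looking along -z (the intrinsics and any distortion apply to the point x, -y, -z); pixel columns grow to the right and rows downward; lengths in m; the calibration is good to about 2 mm. A picture is of the moment at which its call begins. There is no depth.
- hand_in(): hands the job in, once; it reports no verdict.
The state is a dict: "time": time; "qpos": joint angles; "qvel": joint speeds; "joint_efforts": joint torques, N m; "tool_pos": TCP position; "tool_rot": TCP orientation; "contact_force": force on the tool from outside, world axes, zero at the start; "torque": the same for the moment, N m; "opening": finger opening in m.
Only numpy, scipy, OpenCV 4.12 (cv2) and the standard library are available. Lean on these libraries where they do the work, as an engineer would, in place of code of your own. Each camera call takes 0.05 s, during which the arm holds its last target.

## Working session

There is one attempt and no reset: what is moved stays moved. The work goes in short steps, Python scripts to look and compute and a tool call to move; the robot and the scene stay as the last step left them, time stands still between calls to the robot, and variables do not carry over. Pictures are saved under pics/ and viewed, and the job is handed in when it is done.

Besides the shell and the picture viewer there is one more tool, called after "Emit:" as name(argument=value, ...) on one line, values as JSON. send_rows: Moves the arm, as the interface text tells. Its arguments: {"type":"object","properties":{"motion":{"type":"array"},"gripper":{"type":"number"},"grip_force":{"type":"number"}},"required":["motion"]}

```bash
mkdir -p pics; cat > h.py <<'E'
import numpy as np, cv2
from cell import sensors, read_camera, hand_in
def snap(name,fn,crop=None,scale=1):
    c=read_camera(name); f=c["frame"][:,:,::-1]
    import pickle; pickle.dump(c,open(f"pics/{fn}.pkl","wb"))
    cv2.imwrite(f"pics/{fn}.png",f); return c
def crop(fn,x0,y0,x1,y1,s,out):
    f=cv2.imread(f"pics/{fn}.png")[y0:y1,x0:x1]
    cv2.imwrite(f"pics/{out}.png",cv2.resize(f,None,fx=s,fy=s,interpolation=cv2.INTER_CUBIC))
def load(fn):
    import pickle; return pickle.load(open(f"pics/{fn}.pkl","rb"))
def K(c): return np.array([[c["fx"],0,c["cx"]],[0,c["fy"],c["cy"]],[0,0,1.]])
def px2w(c,uv,z):
    d=cv2.undistortPoints(np.array(uv,float).reshape(-1,1,2),K(c),np.array(c["distortion"],float)).reshape(-1,2)
    E=np.array(c["extrinsics"]);R,t=E[:3,:3],E[:3,3]; o=-R.T@t
    zz=np.broadcast_to(np.array(z,float),len(d)); out=[]
    for p,h in zip(d,zz):
        r=R.T@np.array([p[0],-p[1],-1.]); out.append(o+r*(h-o[2])/r[2])
    return np.array(out)
def w2px(c,P):
    P=np.array(P,float).reshape(-1,3);E=np.array(c["extrinsics"]);q=P@E[:3,:3].T+E[:3,3]
    q=q*[1,-1,-1]
    return cv2.projectPoints(q,np.zeros(3),np.zeros(3),K(c),np.array(c["distortion"],float))[0].reshape(-1,2)
E
python3 - <<'E'
from h import *
for n in ["scene","side","wrist"]:
    c=snap(n,n+"0"); E=np.array(c["extrinsics"]); print(n,c["fx"],c["distortion"],-E[:3,:3].T@E[:3,3])
print(sensors.observe())
a=[cv2.imread(f"pics/{n}0.png") for n in ["scene","side","wrist"]]
E
```

```text
scene 361.1238818274623 [-0.07084487  0.          0.          0.          0.        ] [ 0.94793631 -0.35092354  0.86342692]
side 369.4043400528559 [0.01149721 0.         0.         0.         0.        ] [ 0.27838572 -0.66762158  0.68312743]
wrist 345.49824340763473 [-0.02959156  0.          0.          0.          0.        ] [0.52570192 0.07249461 0.38389468]
{'time': 0.15, 'qpos': array([-1.45999028e-01,  3.42549778e-01,  1.52475715e+00, -2.81510730e-06,
        1.27543196e+00, -1.45994176e-01]), 'qvel': array([-6.60903228e-05,  5.23553335e-04, -2.41798087e-03, -7.87817030e-04,
        1.38598378e-03, -3.20411332e-04]), 'joint_efforts': array([ 7.52666965e-04, -4.31470585e+01, -2.44352603e+01,  7.18239485e-02,
        5.38185902e-02, -1.32920518e-04]), 'tool_pos': array([5.24731383e-01, 6.14701436e-05, 2.51225422e-01]), 'tool_rot': array([-1.57193076e+00,  1.64085630e-04, -1.57080045e+00]), 'contact_force': array([ 0.51024541, -0.32820877,  0.41323959]), 'torque': array([-0.02425244,  0.00401894,  0.01845056]), 'opening': 0.09207181503888336}
```

View pics/scene0.png

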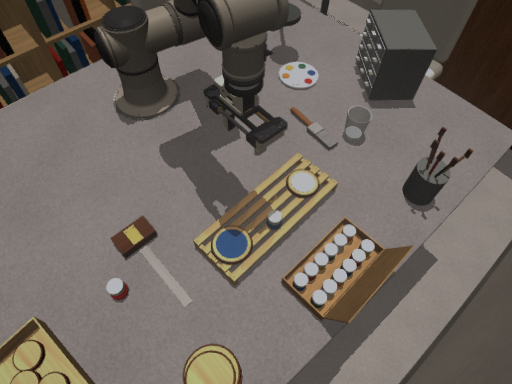

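View pics/side0.png

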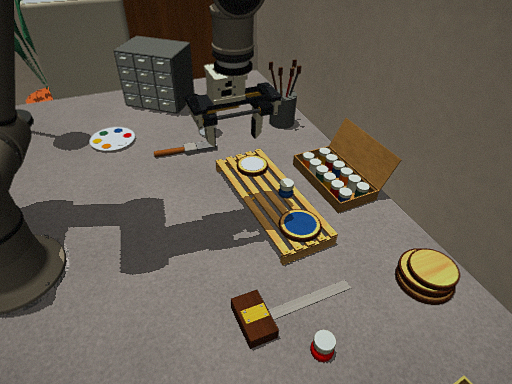

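View pics/wrist0.png

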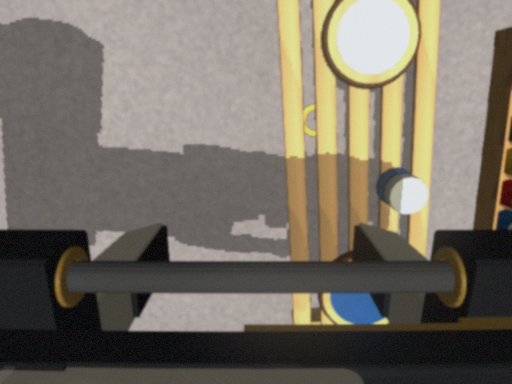

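```bash
python3 - <<'E'
from h import *
from scipy.spatial.transform import Rotation as R
s=sensors.observe(); print(R.from_euler('xyz',s['tool_rot']).as_matrix().round(2))
crop("scene0",180,140,350,280,4.5,"c1"); crop("scene0",90,200,210,320,5,"c2"); crop("wrist0",260,0,450,330,1.8,"c3"); crop("side0",200,260,380,370,4.4,"c4")
E
```

```text
[[-0. -0.  1.]
 [-1.  0. -0.]
 [-0. -1. -0.]]
```

View pics/c1.png

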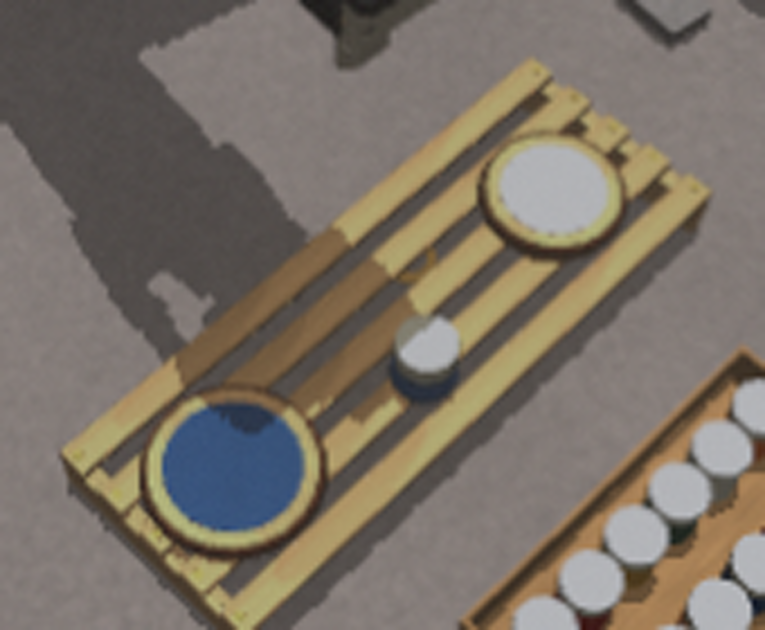

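View pics/c2.png

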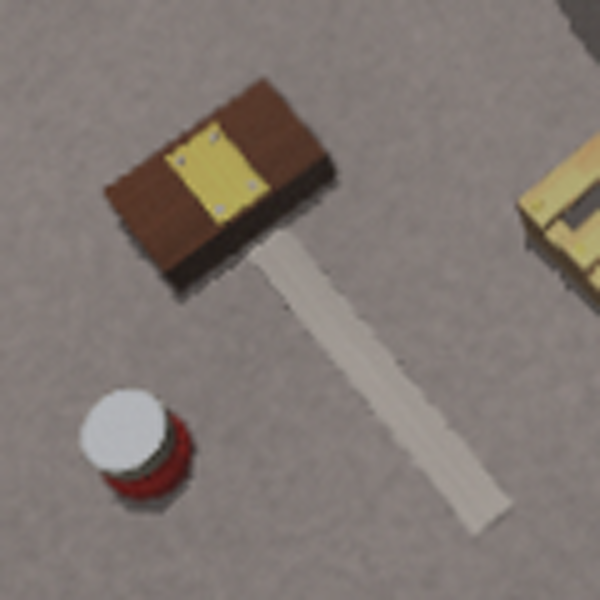

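View pics/c3.png

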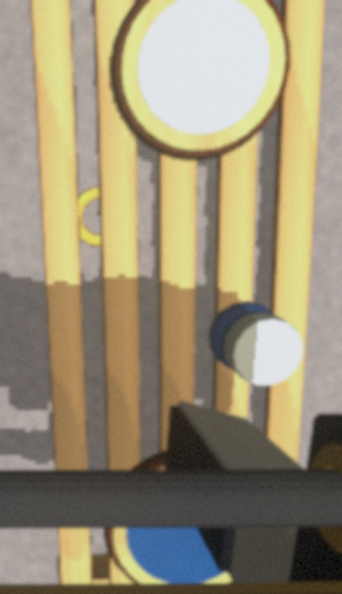

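View pics/c4.png

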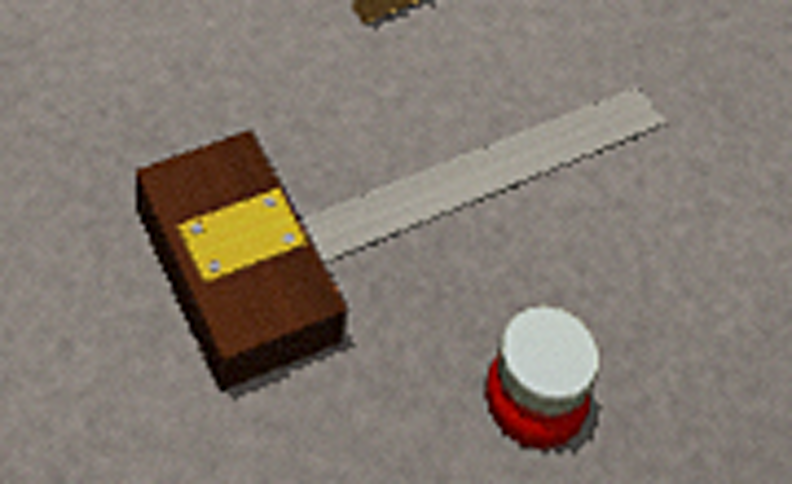

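```bash
cat >> h.py <<'E'
def tri(cs,uvs):
    A=np.zeros((3,3));b=np.zeros(3)
    for c,uv in zip(cs,uvs):
        p0=px2w(c,[uv],0.)[0];p1=px2w(c,[uv],.1)[0];d=(p1-p0)/np.linalg.norm(p1-p0)
        M=np.eye(3)-np.outer(d,d);A+=M;b+=M@p0
    return np.linalg.solve(A,b)
E
python3 - <<'E'
from h import *
np.set_printoptions(precision=4,suppress=True)
s,d,w=load("scene0"),load("side0"),load("wrist0")
hs=px2w(s,[(143,215.6),(110.6,238),(125.6,254.4),(156.6,232)],.03)
hd=px2w(d,[(256.8,289.5),(231.1,299.1),(250.5,341.4),(278.4,330.9)],.03)
print("head",hs,hd)
print("tip",tri([s,d],[(188.8,303.8),(348.5,283.9)]), px2w(s,[(188.8,303.8)],.002),px2w(d,[(348.5,283.9)],.002))
print("shelf s",px2w(s,[(298.9,153.3),(194.4,241.1),(233.3,278.9),(337.8,182.2)],.038))
# wrist: slat 1 left/right edges rows
print("slat1 w",px2w(w,[(278,0),(297,0),(285,140),(304,140),(294.5,300)],.038))
print("ring w",px2w(w,[(303.3,119.4),(315.6,103.9),(315.6,136.1)],.004))
print("ring s",px2w(s,[(180+x/4.5,140+y/4.5) for x,y in[(437,250),(437,278),(405,283)]],.004))
crop("scene0",255,180,295,215,18,"c5"); crop("wrist0",280,80,340,160,8,"c6");crop("side0",205,140,345,260,5,"c7")
E
```

```text
head [[ 0.4214 -0.2628  0.03  ]
 [ 0.423  -0.3608  0.03  ]
 [ 0.487  -0.3544  0.03  ]
 [ 0.4852 -0.2616  0.03  ]] [[ 0.4748 -0.2633  0.03  ]
 [ 0.4174 -0.265   0.03  ]
 [ 0.4196 -0.3622  0.03  ]
 [ 0.4765 -0.3627  0.03  ]]
tip [ 0.6784 -0.3053 -0.0007] [[ 0.679  -0.3049  0.002 ]] [[ 0.6771 -0.3074  0.002 ]]
shelf s [[ 0.5447  0.1917  0.038 ]
 [ 0.5725 -0.2044  0.038 ]
 [ 0.7108 -0.1927  0.038 ]
 [ 0.6876  0.2018  0.038 ]]
slat1 w [[ 0.5415  0.154   0.038 ]
 [ 0.5588  0.154   0.038 ]
 [ 0.5501  0.0265  0.038 ]
 [ 0.5692  0.0265  0.038 ]
 [ 0.5646 -0.1566  0.038 ]]
ring w [[0.5719 0.0443 0.004 ]
 [0.5846 0.0606 0.004 ]
 [0.586  0.0262 0.004 ]]
ring s [[0.5953 0.06   0.004 ]
 [0.6102 0.046  0.004 ]
 [0.5999 0.0286 0.004 ]]
```

View pics/c5.png

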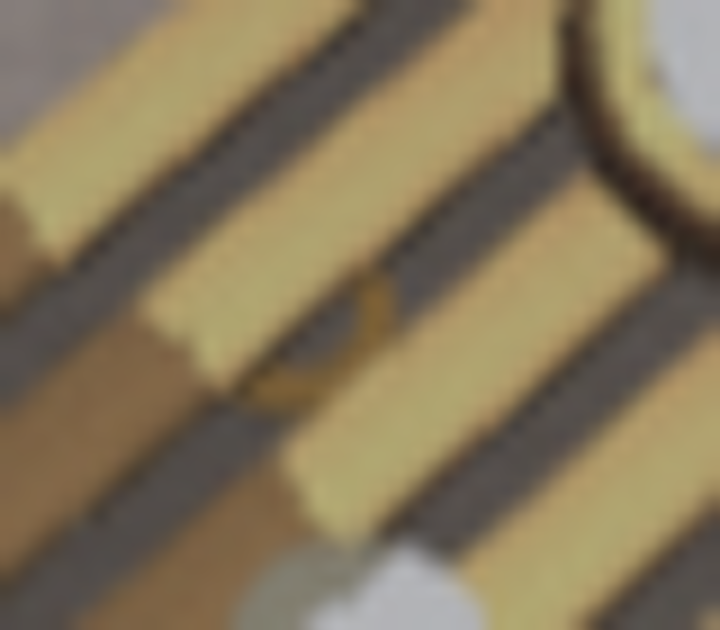

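View pics/c6.png

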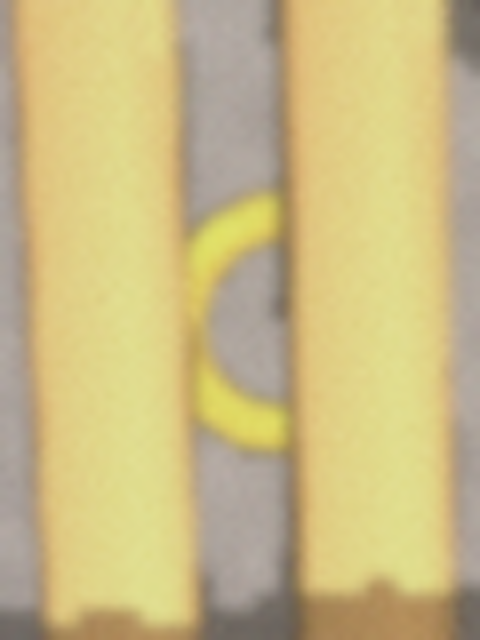

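View pics/c7.png

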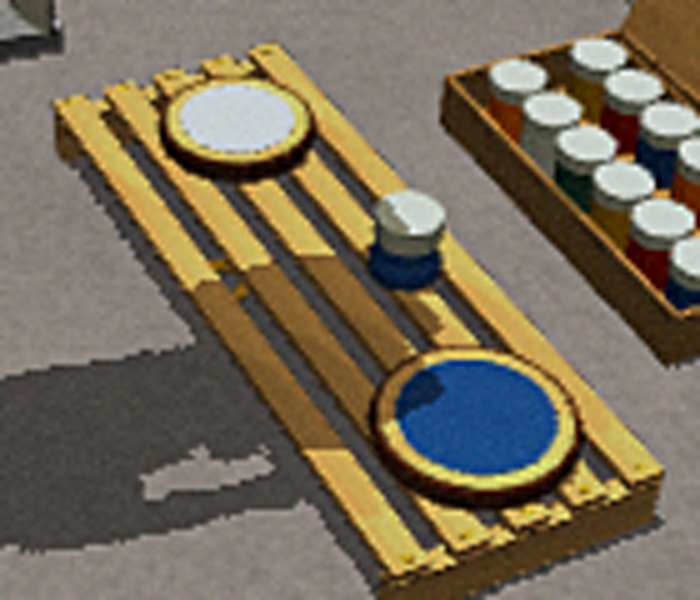

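```bash
python3 - <<'E'
from h import *
from scipy.optimize import least_squares as ls
np.set_printoptions(precision=4,suppress=True)
s,d,w=load("scene0"),load("side0"),load("wrist0")
S=px2w(s,[(255+x/18,180+y/18) for x,y in[(375,265),(397,300),(395,330),(320,405),(270,410),(235,390)]],.005)
W=px2w(w,[(280+x/8,80+y/8) for x,y in[(280,190),(235,205),(190,250),(195,400),(235,440),(285,450)]],.005)
for P in(S,W,np.r_[S,W]):
    r=ls(lambda c:np.hypot(*(P[:,:2]-c).T)-.018,[.59,.045]); print(r.x,r.fun)
# shelf fit: corners all
T=px2w(s,[(298.9,153.3),(194.4,241.1),(233.3,278.9),(337.8,182.2)],.038)[:,:2]
D=px2w(d,[(205+x/5,140+y/5) for x,y in[(55,100),(383,577),(662,480),(270,43)]],.038)[:,:2]
print(D)
L=np.array([[-.075,.2],[-.075,-.2],[.075,-.2],[.075,.2]])
def tf(p,L): c,sn=np.cos(p[2]),np.sin(p[2]); return L@np.array([[c,sn],[-sn,c]])+p[:2]
for P in(T,D,np.r_[T,D]):
    LL=np.tile(L,(len(P)//4,1)); r=ls(lambda p:(tf(p,LL)-P).ravel(),[.63,0,.06]); print("shelf",r.x,r.fun*1e3)
p=r.x
c,sn=np.cos(p[2]),np.sin(p[2]); q=np.array([.5895,.0435])-p[:2]; print("ring in shelf",c*q[0]+sn*q[1]+.075,-sn*q[0]+c*q[1])
# wrist slat edges in shelf frame
q=px2w(w,[(278,0),(285,140),(294.5,300)],.038)[:,:2]-p[:2]; print(np.c_[c*q[:,0]+sn*q[:,1],-sn*q[:,0]+c*q[:,1]])
# T head fit
H=np.array([[-.06,.05],[-.06,-.05],[0,-.05],[0,.05]])
hs=px2w(s,[(143,215.6),(110.6,238),(125.6,254.4),(156.6,232)],.03)[:,:2]
hd=px2w(d,[(231.1,299.1),(250.5,341.4),(278.4,330.9),(256.8,289.5)],.03)[:,:2]
for P in(hs,hd,np.r_[hs,hd]):
    LL=np.tile(H,(len(P)//4,1)); r=ls(lambda p:(tf(p,LL)-P).ravel(),[.48,-.31,0]); print("T",r.x,r.fun*1e3)
E
```

```text
[0.5876 0.0421] [-0.001   0.0002  0.      0.0003  0.0005 -0.0014]
[0.5876 0.0437] [-0.0004  0.0001  0.0001 -0.0002  0.0003 -0.0004]
[0.5876 0.0429] [-0.0019 -0.0005 -0.0004  0.0007  0.0011 -0.0006  0.0003  0.0007  0.0005
 -0.0006 -0.0004 -0.0012]
[[ 0.5384  0.1908]
 [ 0.5595 -0.2066]
 [ 0.7085 -0.2023]
 [ 0.6817  0.2002]]
shelf [ 0.6289 -0.0009  0.0659] [-3.8278  2.0044 -5.2322 -0.9962  6.0857 -2.8153  2.9742  1.8071]
shelf [ 0.622  -0.0045  0.0581] [-2.909   0.04   -0.7001 -1.9154  0.0389  2.5452  3.5702 -0.6698]
shelf [ 0.6255 -0.0027  0.062 ] [-6.5072  0.5588 -9.4627 -2.5411  1.8924 -4.9419  0.3321 -0.2202 -0.2201
  1.4933  3.5182 -0.3701  4.2227  4.6641  6.2246  1.3571]
ring in shelf 0.041967427501682746 0.048327017014397934
[[-0.0741  0.1616]
 [-0.0734  0.0337]
 [-0.0702 -0.1499]]
T [ 0.4841 -0.309   0.0299] [ 1.3099  1.9422  2.6546  0.0554 -1.3915 -4.5962 -2.573   2.5987]
T [ 0.4771 -0.3128  0.017 ] [-1.158   1.1764 -1.6619 -1.6412  1.4405 -0.0593  1.3795  0.5242]
T [ 0.4806 -0.3109  0.0234] [-1.9149  0.4359 -1.2121 -1.468  -5.2479 -6.5046 -5.7876  0.7073  2.0626
  2.6828  2.2066 -0.1217  5.3011  1.8489  4.5922  2.4193]
```

```bash
python3 - <<'E'
from h import *
np.set_printoptions(precision=4,suppress=True)
s,d=load("scene0"),load("side0")
cs=[s,d]
print("head");
for a,b in zip([(143,215.6),(110.6,238),(125.6,254.4),(156.6,232)],[(231.1,299.1),(250.5,341.4),(278.4,330.9),(256.8,289.5)]): print(tri(cs,[a,b]))
print("shelf")
for a,b in zip([(298.9,153.3),(194.4,241.1),(233.3,278.9),(337.8,182.2)],[(205+x/5,140+y/5) for x,y in[(55,100),(383,577),(662,480),(270,43)]]): print(tri(cs,[a,b]))
print("tip",tri(cs,[(192.6,300.6),(345.5,280)]),tri(cs,[(185,307),(351.6,287.7)]))
crop("scene0",175,285,205,315,20,"d1"); crop("side0",330,270,360,300,20,"d2")
crop("scene0",105,205,165,265,10,"d3"); crop("side0",225,280,290,350,8.5,"d4")
E
cd pics; python3 -c "
import cv2,numpy as np
a=[cv2.imread(f'd{i}.png') for i in(1,2,3,4)]
a=[cv2.resize(x,(400,400)) for x in a]
cv2.imwrite('d12.png',np.hstack(a[:2]));cv2.imwrite('d34.png',np.hstack(a[2:]))"
```

```text
head
[ 0.4184 -0.2622  0.0254]
[ 0.4205 -0.3607  0.0263]
[ 0.4802 -0.3554  0.0164]
[ 0.4785 -0.2591  0.0201]
shelf
[0.541  0.1967 0.0323]
[ 0.5655 -0.2003  0.0259]
[ 0.7112 -0.1948  0.0326]
[0.6853 0.2064 0.0324]
tip [ 0.6781 -0.2939 -0.0008] [ 0.6789 -0.3166 -0.0002]
```

View pics/d12.png

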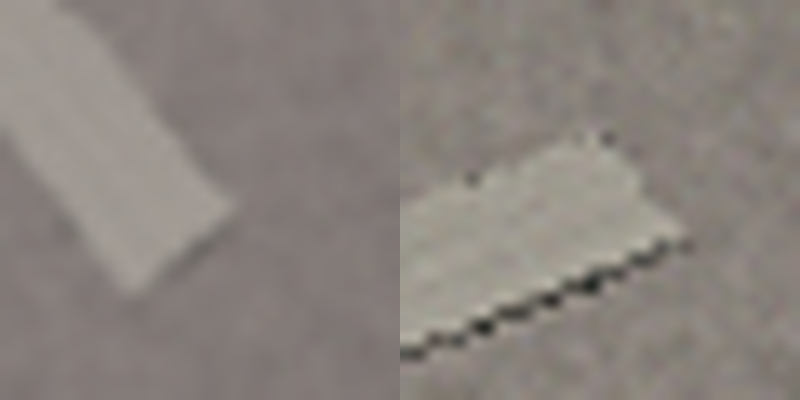

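View pics/d34.png

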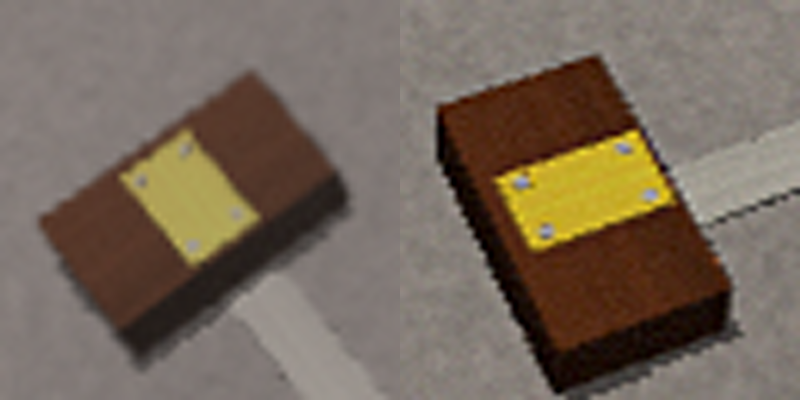

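Emit:
send_rows(motion=[[[0.04,0.01,-0.01,0],[0.08,0.02,-0.02,0],[0.12,0.03,-0.03,0],[0.16,0.05,-0.04,0],[0.2,0.07,-0.05,0],[0.245,0.09,-0.06,0],[0.285,0.1,-0.07,-1],[0.31,0.1,-0.076,-1]]], gripper=1.0)

```text
time: 0.95
tool_pos: [0.4468, -0.312, 0.1492]
tool_rot: [-1.575, 0.002, -1.555]
contact_force: [-0.1, 1.1, 0.5]
opening: 0.092
```

```bash
python3 - <<'E'
from h import *
o=sensors.observe(); print(o['time'],o['tool_pos'],o['tool_rot'],o['contact_force'],o['torque'])
c=snap("wrist","w1")
E
```

```text
0.95 [ 0.44681631 -0.3120203   0.14919399] [-1.57467065  0.00216247 -1.55483692] [-0.05584696  1.13454254  0.54100231] [ 0.06243518 -0.00483489  0.02612062]
```

View pics/w1.png

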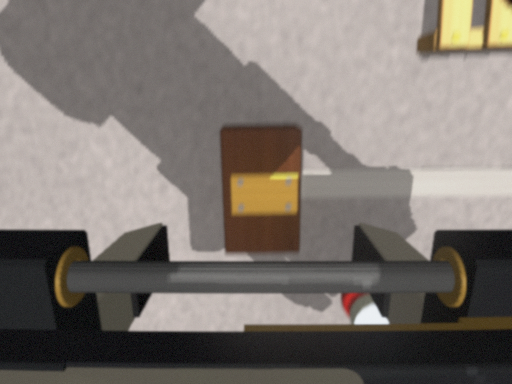

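```bash
python3 - <<'E'
from h import *
from scipy.optimize import least_squares as ls
np.set_printoptions(precision=4,suppress=True)
w=load("w1")
P=px2w(w,[(221,127),(224,251),(300,251),(302,126)],.03)[:,:2]; print(P)
H=np.array([[-.06,.05],[-.06,-.05],[0,-.05],[0,.05]])
def tf(p,L): c,sn=np.cos(p[2]),np.sin(p[2]); return L@np.array([[c,sn],[-sn,c]])+p[:2]
r=ls(lambda p:(tf(p,H)-P).ravel(),[.48,-.31,0]); print(r.x,r.fun*1e3,tf(r.x,np.array([[-.03,0]])))
print(px2w(w,[(411,172),(411,195),(305,171),(305,195)],.002))
E
```

```text
[[ 0.4182 -0.264 ]
 [ 0.4191 -0.3619]
 [ 0.4798 -0.3608]
 [ 0.4766 -0.2623]]
[ 0.4784 -0.3116  0.0216] [-0.7974  1.0787  0.3739 -1.0057 -0.286  -0.7776  0.7096  0.7046] [[ 0.4484 -0.3122]]
[[ 0.5727 -0.301   0.002 ]
 [ 0.5754 -0.3209  0.002 ]
 [ 0.4842 -0.3017  0.002 ]
 [ 0.4852 -0.3224  0.002 ]]
```

Emit:
send_rows(motion=[[[0,0.04,0.0015,0],[0,0.08,0.0015,0],[0,0.105,0.0015,0],[0,0.116,0.0015,0],[0,0.118,0.0015,0],[0,0.118,0.0015,0]]])

```text
time: 1.6
tool_pos: [0.4485, -0.3155, 0.0328]
tool_rot: [-1.573, -0.002, -1.556]
contact_force: [0.0, 0.6, 0.2]
opening: 0.0916
```

Emit:
send_rows(motion=[[[0,0,0,0],[0,0,0,0],[0,0,0,0],[0,0,0,0],[0,0,0,0],[0,0,0,0],[0,0,0,0]]], gripper=0.5, grip_force=30)

```text
time: 2.3
tool_pos: [0.4485, -0.3156, 0.0331]
tool_rot: [-1.572, -0.002, -1.557]
contact_force: [-2.3, 0.6, 4.3]
opening: 0.0599
```

Emit:
send_rows(motion=[[[0,-0.02,0,0],[0,-0.05,0,0],[0,-0.08,0,0],[0,-0.1,0,0],[0,-0.1,0,0],[0,-0.1,0,0]]], gripper=0.4, grip_force=45)

```text
time: 2.9
tool_pos: [0.4484, -0.3151, 0.1323]
tool_rot: [-1.573, -0.001, -1.556]
contact_force: [0.4, -0.0, -2.0]
opening: 0.06
```

```bash
python3 - <<'E'
from h import *
o=sensors.observe(); print(o['time'],o['tool_pos'],o['tool_rot'],o['contact_force'],o['torque'])
snap("side","s2");snap("scene","c2_")
crop("side","" and 0 or 0,0,1,1,1,"x") if 0 else None
crop("side2" if 0 else "s2",190,180,420,350,3.4,"e1");crop("c2_",90,180,260,340,4,"e2")
E
```

```text
2.9 [ 0.44836784 -0.31513087  0.13227046] [-1.57296168e+00 -1.32580336e-03 -1.55641008e+00] [ 0.40570212 -0.03253161 -1.96072328] [0.07233161 0.0378555  0.0160338 ]
```

View pics/e1.png

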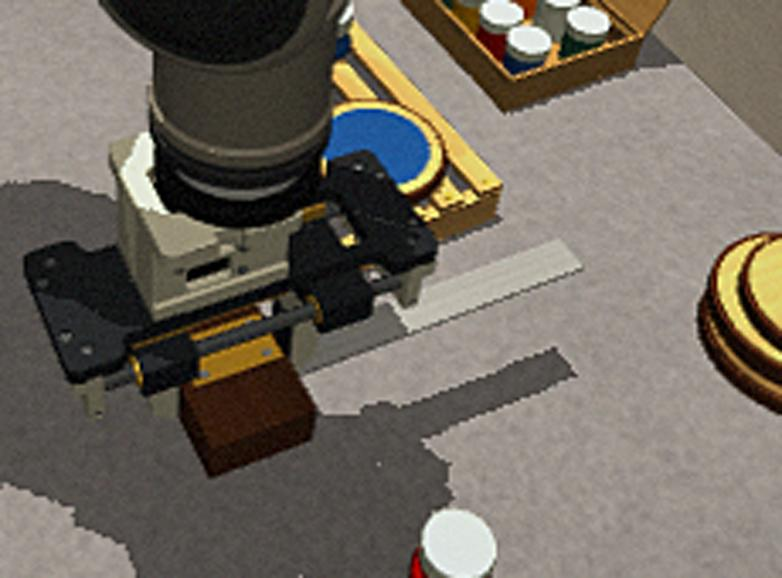

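View pics/e2.png

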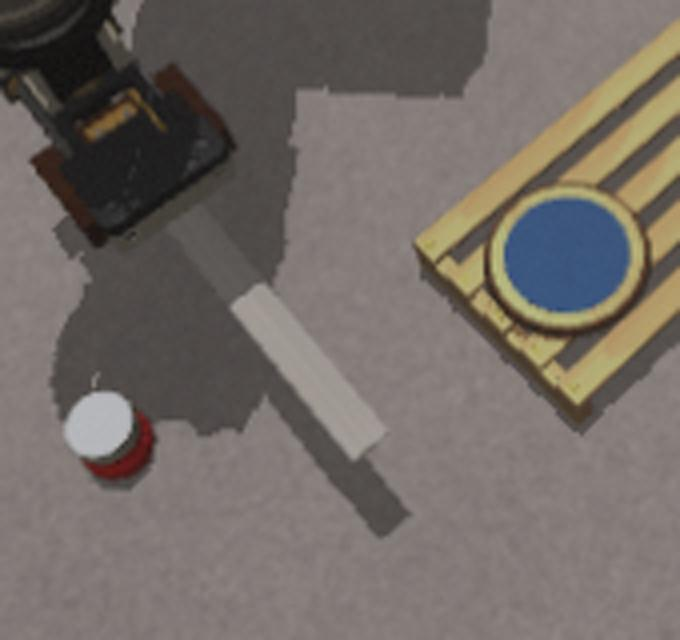

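```bash
python3 - <<'E'
from h import *
np.set_printoptions(precision=4,suppress=True)
s,d=load("c2_"),load("s2"); cs=[s,d]
f=lambda a,b:tri(cs,[a,b])
print("tip",f((186.25,288),(355.3,250)),f((177.5,294.75),(361.5,258.5)))
print("shadow",f((192.5,308.75),(353.8,282.4)),f((185.5,314.25),(359.7,290.3)))
# head corners side bottom: (211,477),(314,437) e1 ; scene: right front top (100,245)
print(px2w(d,[(190+211/3.4,180+477/3.4),(190+314/3.4,180+437/3.4)],.099))
print(px2w(d,[(190+x/3.4,180+y/3.4) for x,y in [(199,432),(314,397)]],.129))
# predicted blade for kink k
yaw=.0216
o=np.array([.448+.03,-.3151+.0035,.0992])
for k in(0,.03,.06,.1):
    P=[]
    for x,y in[(.2,.012),(.2,-.012)]:
        X=x*np.cos(k);Z=x*np.sin(k)+.002
        P.append(o+[X*np.cos(yaw)-y*np.sin(yaw),X*np.sin(yaw)+y*np.cos(yaw),Z])
    print(k,w2px(s,P).ravel(),w2px(d,P).ravel())
E
```

```text
tip [ 0.6791 -0.2946  0.1016] [ 0.6786 -0.3173  0.1005]
shadow [ 0.693  -0.3053 -0.0028] [ 0.693  -0.3264 -0.0033]
[[ 0.4218 -0.3604  0.099 ]
 [ 0.4806 -0.3593  0.099 ]]
[[ 0.4183 -0.3514  0.129 ]
 [ 0.4804 -0.3546  0.129 ]]
0 [185.5809 287.8887 176.5424 295.2294] [354.7578 250.4536 361.9129 258.9683]
0.03 [185.1398 286.9853 176.0362 294.366 ] [355.324  248.5459 362.5301 257.0634]
0.06 [184.6423 286.0087 175.473  293.4285] [355.8226 246.6461 363.079  255.1671]
0.1 [183.8903 284.5922 174.6327 292.0625] [356.3794 244.1277 363.7023 252.6546]
```

```bash
python3 - <<'E'
from h import *
np.set_printoptions(precision=4,suppress=True)
d=load("s2"); s=load("scene0")
for z in(.12,.14,.16,.173,.19): print(z,px2w(d,[(190+410/3.4,180+305/3.4),(190+95/3.4,180+415/3.4)],z)[:,:2].ravel())
c=np.array([.6255,-.003]);a=.062;u=np.array([np.cos(a),np.sin(a)]);v=np.array([-u[1],u[0]])
# slices/pot from scene c1
for n,p,z in(("blue",(235,465),.05),("white",(553,190),.05),("pot",(430,345),.078)):
    w=px2w(s,[(180+p[0]/4.5,140+p[1]/4.5)],z)[0,:2]; print(n,w,(w-c)@u+.075,(w-c)@v)
print("brush,cup",px2w(s,[(293,110),(335,146),(354,138)],.005)[:,:2])
ring=np.array([.5876,.0432]);print("ring",(ring-c)@u+.075,(ring-c)@v)
for th in(40,45,50,55):
  t=np.radians(th); dr=np.array([np.cos(t),np.sin(t)]);n=np.array([-np.sin(t),np.cos(t)])
  R=np.array([(ring-c)@u+.075,(ring-c)@v])
  for off,ov in((.038,.02),(.034,.015)):
    tip=R-n*off+dr*ov; o=tip-.2*dr; g=o-.03*dr
    k=o-.05*n
    w=lambda q:c+u*(q[0]-.075)+v*q[1]
    print(th,off,ov,"tip",tip,"tipR",(tip-.012*n)[0],"corner",k[0],"grip w",w(g),"TCP",w(g+0*n-.003*n))
E
```

```text
0.12 [ 0.5594 -0.3163  0.375  -0.3175]
0.14 [ 0.5494 -0.3288  0.3716 -0.33  ]
0.16 [ 0.5395 -0.3413  0.3682 -0.3424]
0.173 [ 0.533  -0.3494  0.3659 -0.3505]
0.19 [ 0.5245 -0.36    0.363  -0.3611]
blue [ 0.6431 -0.1398] 0.08408685582896833 -0.1376364175864684
white [0.6288 0.1207] 0.08600047512411037 0.12325656453797455
pot [ 0.6681 -0.0205] 0.116393961421381 -0.020070486512756162
brush,cup [[0.3859 0.3292]
 [0.581  0.3196]
 [0.5983 0.3907]]
ring 0.04003538569577135 0.04845952689158784
40 0.038 0.02 tip [0.0798 0.0322] tipR 0.08749565504247787 corner -0.04128730441322925 grip w [ 0.4616 -0.129 ] TCP [ 0.4637 -0.1312]
40 0.034 0.015 tip [0.0734 0.0321] tipR 0.08109428238813683 corner -0.047688677067570295 grip w [ 0.4552 -0.1296] TCP [ 0.4573 -0.1318]
45 0.038 0.02 tip [0.081  0.0357] tipR 0.08953286037882968 corner -0.02501843817339104 grip w [ 0.4771 -0.1394] TCP [ 0.4793 -0.1413]
45 0.034 0.015 tip [0.0747 0.035 ] tipR 0.08316889934815075 corner -0.031382399204069975 grip w [ 0.4708 -0.1405] TCP [ 0.473  -0.1424]
50 0.038 0.02 tip [0.082  0.0394] tipR 0.09119336004545105 corner -0.008254473053335667 grip w [ 0.4934 -0.1483] TCP [ 0.4958 -0.1501]
50 0.034 0.015 tip [0.0757 0.0381] tipR 0.08491524422454244 corner -0.014532588874244273 grip w [ 0.4872 -0.1499] TCP [ 0.4896 -0.1517]
55 0.038 0.02 tip [0.0826 0.043 ] tipR 0.09246451663724185 corner 0.008877007050014304 grip w [ 0.5105 -0.1558] TCP [ 0.513  -0.1573]
55 0.034 0.015 tip [0.0765 0.0412] tipR 0.08632002627833066 corner 0.0027325166911031096 grip w [ 0.5044 -0.158 ] TCP [ 0.507  -0.1595]
```

Emit:
send_rows(motion=[[[-0.01,0,-0.01,-7],[-0.02,0,-0.025,-15],[-0.03,0.01,-0.04,-23],[-0.042,0.03,-0.055,-31],[-0.052,0.05,-0.065,-39],[-0.0587,0.065,-0.071,-46],[-0.0587,0.07,-0.071,-47.7],[-0.0587,0.07,-0.071,-47.7]]])

```text
time: 3.8
tool_pos: [0.3756, -0.2569, 0.0606]
tool_rot: [-1.573, 0.005, -0.726]
contact_force: [0.5, -0.1, -0.6]
opening: 0.06
```

```bash
python3 - <<'E'
from h import *
from scipy.spatial.transform import Rotation as R
np.set_printoptions(precision=4,suppress=True)
o=sensors.observe(); print(o['time'],o['tool_pos'],o['tool_rot'],o['contact_force'],o['torque'],o['opening'])
print(R.from_euler('xyz',o['tool_rot']).as_matrix().round(4))
snap("side","s3");snap("scene","c3_")
crop("s3",120,140,350,310,3.4,"e1");crop("c3_",60,100,300,280,3.2,"e2")
E
```

```text
3.8 [ 0.3756 -0.2569  0.0606] [-1.5731  0.0051 -0.7258] [ 0.5182 -0.1051 -0.576 ] [-0.0246 -0.0229  0.0524] 0.059986433572868744
[[ 0.7479 -0.0054  0.6637]
 [-0.6637  0.0017  0.748 ]
 [-0.0051 -1.     -0.0023]]
```

View pics/e1.png

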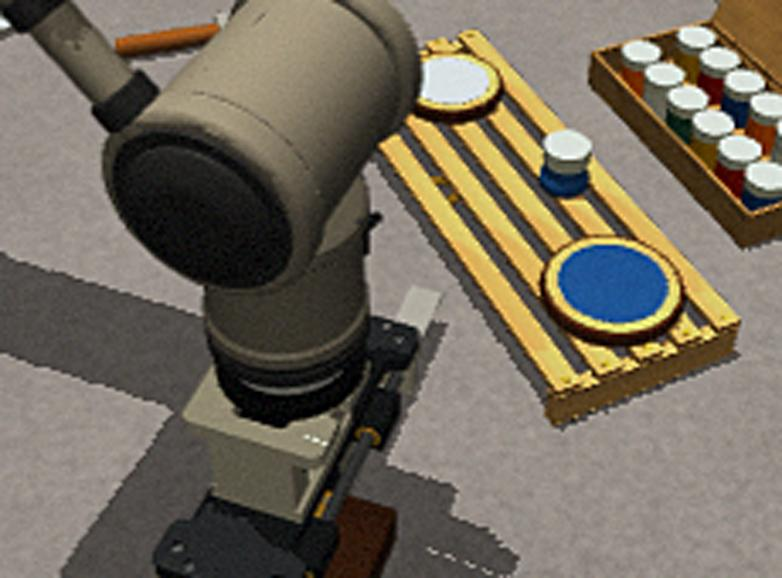

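View pics/e2.png

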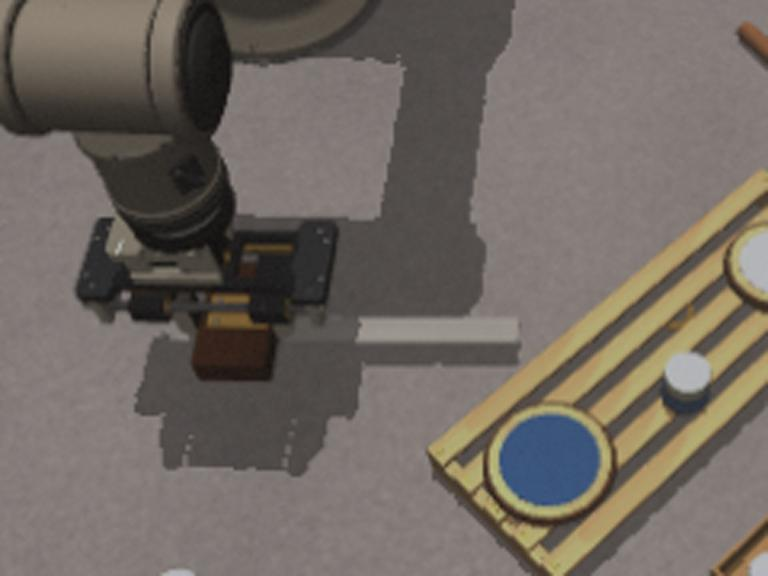

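Emit:
send_rows(motion=[[[0,0.01,0,0],[0,0.02,0,0],[0,0.025,0,0],[0,0.026,0,0],[0,0.026,0,0]]])

```text
time: 4.4
tool_pos: [0.3763, -0.2577, 0.0355]
tool_rot: [-1.573, 0.003, -0.727]
contact_force: [0.1, -0.7, -2.7]
opening: 0.06
```

```bash
python3 - <<'E'
from h import *
np.set_printoptions(precision=4,suppress=True)
o=sensors.observe(); print(o['time'],o['tool_pos'],o['tool_rot'],o['contact_force'],o['torque'],o['opening'])
snap("side","s4");snap("scene","c4_")
crop("s4",220,215,260,265,12,"e1");crop("c4_",150,185,230,225,9,"e2")
E
```

```text
4.4 [ 0.3763 -0.2577  0.0355] [-1.5732  0.0028 -0.7266] [ 0.1091 -0.6739 -2.6777] [0.001  0.0227 0.0285] 0.059992970720964024
```

View pics/e1.png

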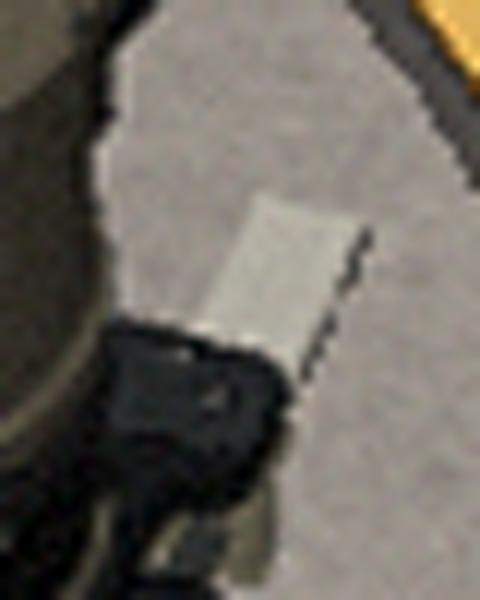

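View pics/e2.png

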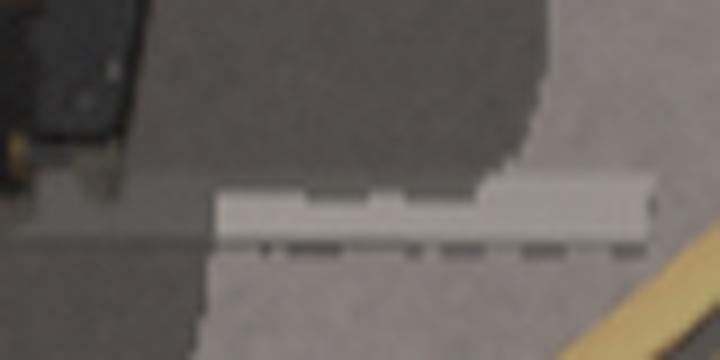

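Emit:
send_rows(motion=[[[0.004,0.0005,0.02,0],[0.004,0.0005,0.045,0],[0.004,0.0005,0.07,0],[0.004,0.0005,0.09,0],[0.004,0.0005,0.1,0],[0.004,0.0005,0.1,0]]])

```text
time: 5.1
tool_pos: [0.4466, -0.1852, 0.0354]
tool_rot: [-1.573, 0.001, -0.725]
contact_force: [0.0, -0.6, -1.4]
opening: 0.0601
```

```bash
python3 - <<'E'
from h import *
np.set_printoptions(precision=4,suppress=True)
o=sensors.observe(); print(o['time'],o['tool_pos'],o['tool_rot'],o['contact_force'],o['torque'],o['opening'])
snap("side","s5");snap("scene","c5_")
crop("s5",190,130,340,270,4.2,"e1");crop("c5_",130,130,340,285,3.8,"e2")
E
```

```text
5.1 [ 0.4466 -0.1852  0.0354] [-1.5731  0.0012 -0.7246] [ 0.0048 -0.6315 -1.4219] [-0.052   0.0399 -0.0133] 0.060061299896255464
```

View pics/e1.png

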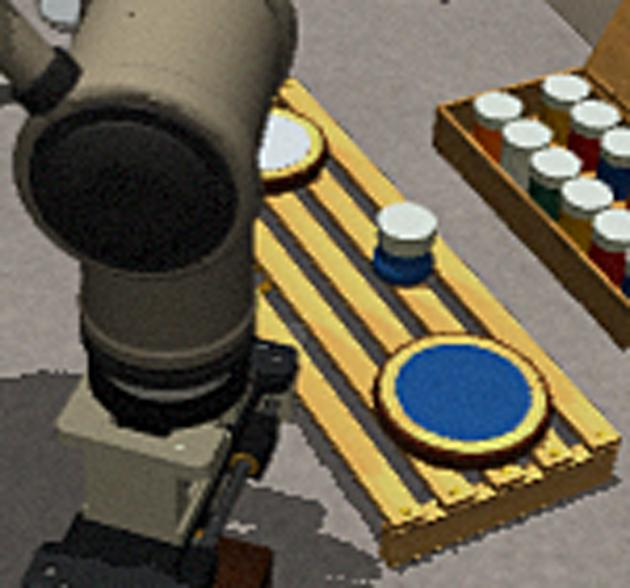

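View pics/e2.png

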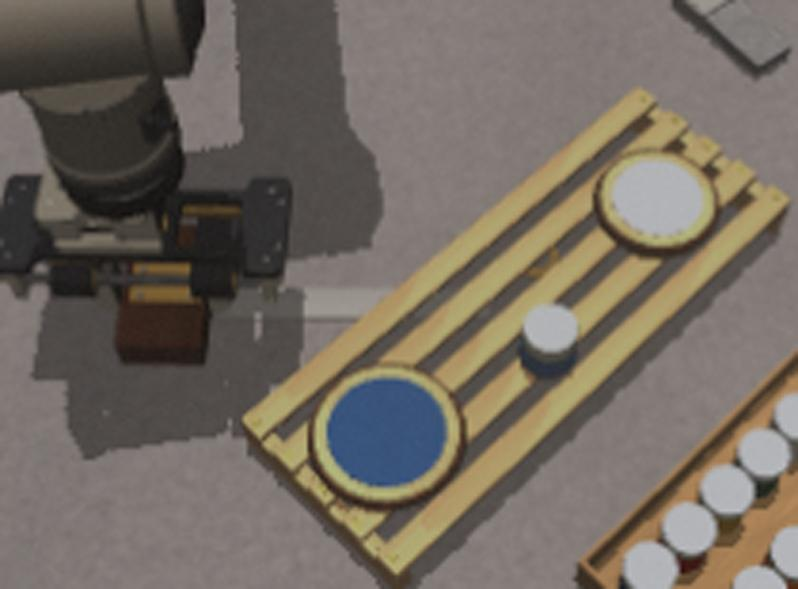

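Emit:
send_rows(motion=[[[0,0,0.02,0],[0,0,0.04,0],[0,0,0.058,0],[0,0.001,0.065,0],[0,0.0013,0.065,0]]])

```text
time: 5.7
tool_pos: [0.4887, -0.1376, 0.0336]
tool_rot: [-1.574, 0.002, -0.726]
contact_force: [-1.0, -0.6, -1.3]
opening: 0.0597
```

```bash
python3 - <<'E'
from h import *
np.set_printoptions(precision=4,suppress=True)
o=sensors.observe(); print(o['time'],o['tool_pos'],o['tool_rot'],o['contact_force'],o['torque'],o['opening'])
snap("scene","c6_"); snap("wrist","w6")
crop("c6_",130,130,340,285,3.8,"e2")
E
```

```text
5.7 [ 0.4887 -0.1376  0.0336] [-1.5736  0.002  -0.7256] [-0.9805 -0.59   -1.3305] [ 0.0109  0.0167 -0.006 ] 0.05969626445036829
```

View pics/e2.png

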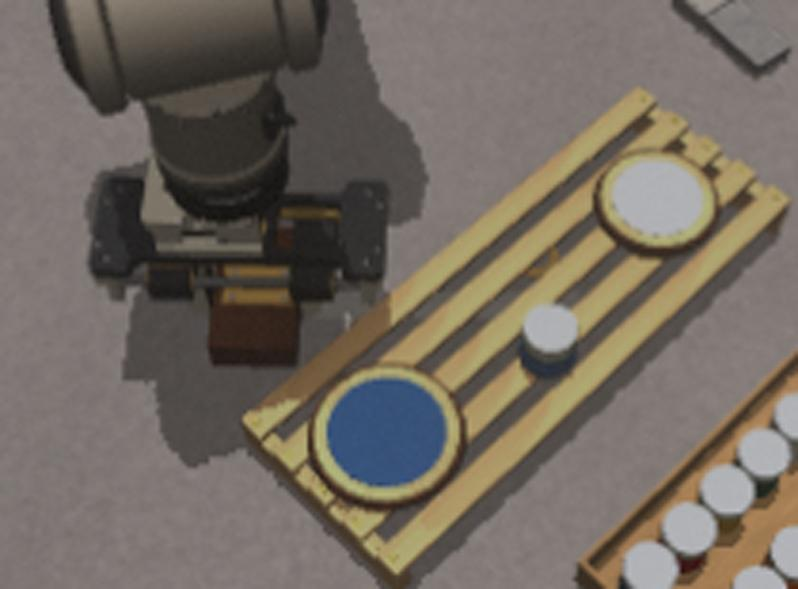

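View pics/w6.png

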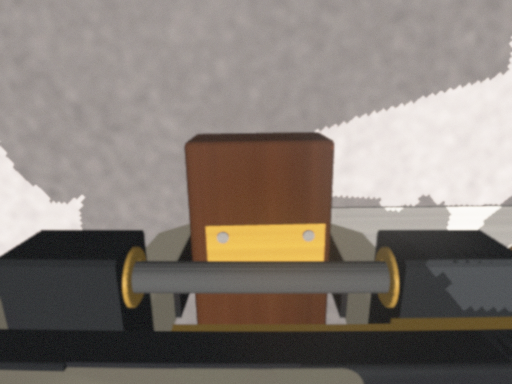

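Emit:
send_rows(motion=[[[-0.008,-0.0004,0,0],[-0.016,-0.0004,0,0],[-0.026,-0.0004,0,0],[-0.036,-0.0004,0,0],[-0.046,-0.0004,0,0],[-0.054,-0.0004,0,0],[-0.06,-0.0004,0,0]]])

```text
time: 6.5
tool_pos: [0.4425, -0.0976, 0.0342]
tool_rot: [-1.574, 0.003, -0.726]
contact_force: [0.4, -0.1, -2.4]
opening: 0.0601
```

```bash
python3 - <<'E'
from h import *
np.set_printoptions(precision=4,suppress=True)
o=sensors.observe(); print(o['time'],o['tool_pos'],o['tool_rot'],o['contact_force'],o['torque'],o['opening'])
snap("scene","c7_"); snap("side","s7")
crop("c7_",130,130,340,285,3.8,"e2")
crop("s7",190,130,340,270,4.2,"e1")
E
```

```text
6.5 [ 0.4425 -0.0976  0.0342] [-1.574   0.0028 -0.7262] [ 0.4296 -0.0731 -2.442 ] [-0.0512 -0.0105  0.0044] 0.06014299418463709
```

View pics/e2.png

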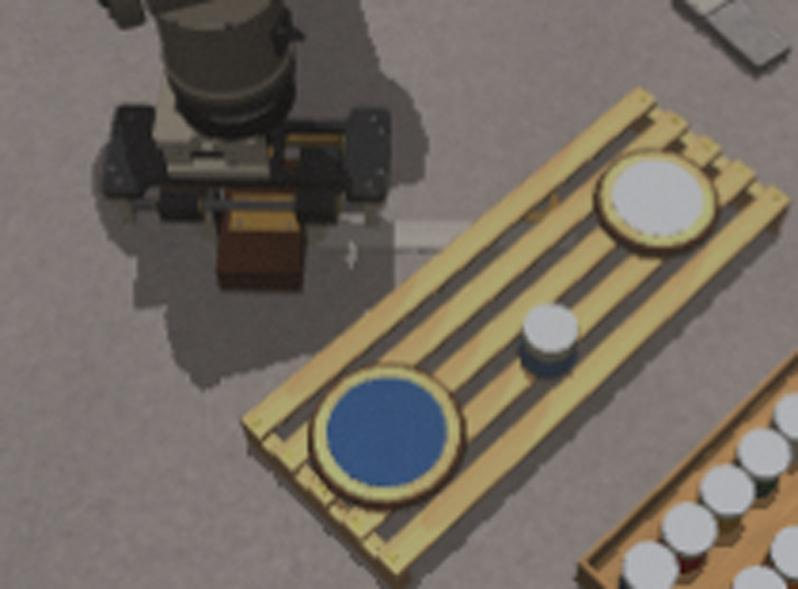

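View pics/e1.png

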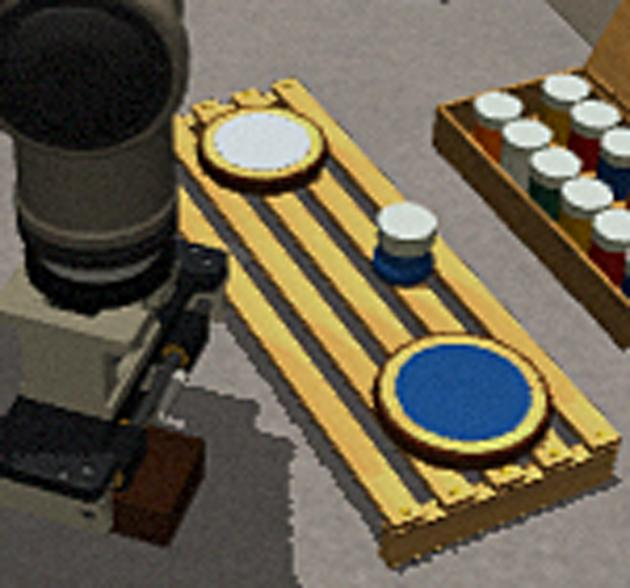

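Emit:
send_rows(motion=[[[-0.008,0,0,0],[-0.018,0,0,0],[-0.028,0,0,0],[-0.038,0,0,0],[-0.048,0,0,0],[-0.058,0,0,0],[-0.064,0,0,0],[-0.068,0,0,0]]])

```text
time: 7.4
tool_pos: [0.3911, -0.0519, 0.0344]
tool_rot: [-1.574, 0.003, -0.725]
contact_force: [-0.4, 0.2, -2.1]
opening: 0.0597
```

```bash
python3 - <<'E'
from h import *
np.set_printoptions(precision=4,suppress=True)
o=sensors.observe(); print(o['time'],o['tool_pos'],o['tool_rot'],o['contact_force'],o['torque'],o['opening'])
snap("scene","c8_"); snap("side","s8")
crop("c8_",130,100,340,285,3.6,"e2")
crop("s8",120,130,340,270,3.5,"e1")
E
```

```text
7.4 [ 0.3911 -0.0519  0.0344] [-1.5743  0.0035 -0.7255] [-0.3959  0.2337 -2.0888] [-0.0244 -0.0444  0.0336] 0.0597421235992312
```

View pics/e2.png

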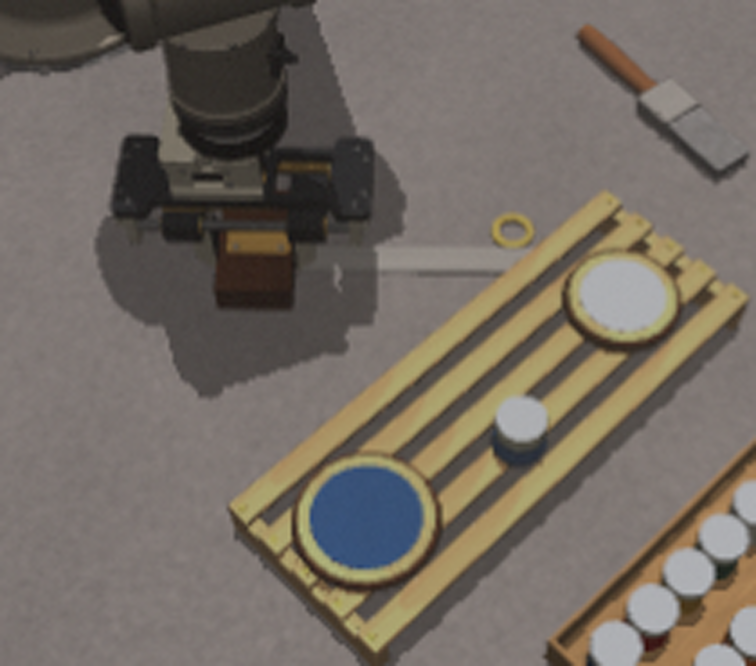

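View pics/e1.png

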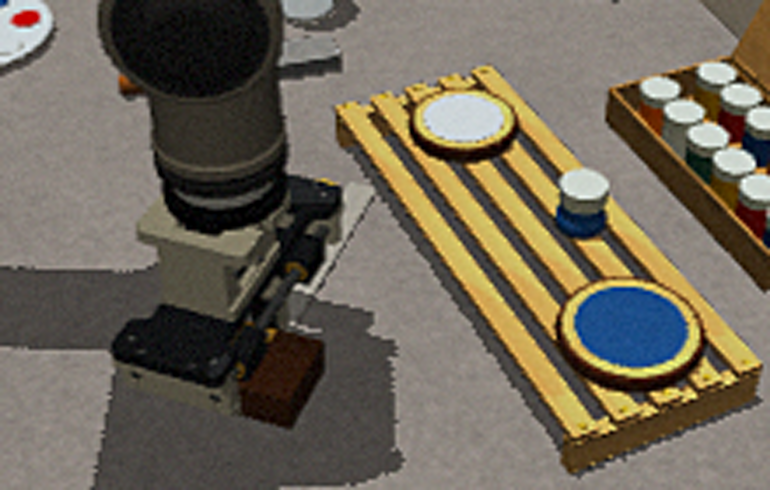

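```bash
python3 - <<'E'
from h import *
np.set_printoptions(precision=4,suppress=True)
s=load("c8_")
r=px2w(s,[(130+512/3.6,100+231/3.6)],.004)[0,:2]
c=np.array([.6255,-.003]);a=.062;u=np.array([np.cos(a),np.sin(a)]);v=np.array([-u[1],u[0]])
print(r,(r-c)@u+.075,(r-c)@v)
p=px2w(s,[(130+x/3.6,100+y/3.6) for x,y in[(515,262),(232,510),(608,192)]],.038);print(p)
E
```

```text
[0.5056 0.1242] -0.03679069369126639 0.1343989460478738
[[ 0.5468  0.0867  0.038 ]
 [ 0.5738 -0.2052  0.038 ]
 [ 0.5448  0.1916  0.038 ]]
```

Emit:
send_rows(motion=[[[0.004,0,0,0],[0.008,0,0,0],[0.008,0,-0.015,0],[0.008,0,-0.03,0],[0.008,0,-0.04,0],[0.012,-0.02,-0.04,0],[0.014,-0.045,-0.04,0],[0.014,-0.06,-0.04,0]]])

```text
time: 8.3
tool_pos: [0.3764, -0.0922, 0.0959]
tool_rot: [-1.574, 0.002, -0.726]
contact_force: [0.2, 0.2, -1.7]
opening: 0.0599
```

```bash
python3 - <<'E'
from h import *
np.set_printoptions(precision=4,suppress=True)
o=sensors.observe(); print(o['time'],o['tool_pos'],o['tool_rot'],o['contact_force'],o['torque'],o['opening'])
snap("scene","c9_")
from scipy.spatial.transform import Rotation as R
M=R.from_euler('xyz',o['tool_rot']).as_matrix()
print(M.T@(np.array([.445,-.30,.10])-o['tool_pos']))
E
```

```text
8.3 [ 0.3764 -0.0922  0.0959] [-1.5737  0.0016 -0.7264] [ 0.1949  0.2305 -1.6791] [ 0.0257 -0.0519 -0.034 ] 0.05988524512200507
[ 0.1893 -0.0041 -0.1098]
```

View pics/c9_.png

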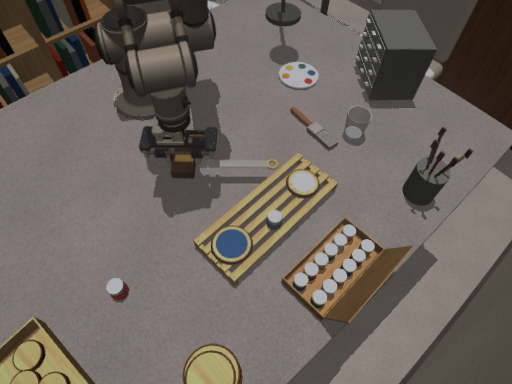

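Emit:
send_rows(motion=[[[0.02,-0.025,-0.015,0],[0.045,-0.035,-0.03,4],[0.075,-0.035,-0.05,11],[0.105,-0.035,-0.07,19],[0.135,-0.035,-0.085,27],[0.165,-0.035,-0.1,35],[0.185,-0.035,-0.11,42],[0.189,-0.035,-0.11,47]]])

```text
time: 9.15
tool_pos: [0.4461, -0.303, 0.1317]
tool_rot: [-1.571, -0.003, -1.553]
contact_force: [0.3, -0.7, -1.8]
opening: 0.0595
```

```bash
python3 - <<'E'
from h import *
np.set_printoptions(precision=4,suppress=True)
o=sensors.observe(); print(o['time'],o['tool_pos'],o['tool_rot'],o['contact_force'],o['torque'],o['opening'])
snap("scene","ca_")
E
```

```text
9.15 [ 0.4461 -0.303   0.1317] [-1.571  -0.0032 -1.5532] [ 0.2532 -0.6947 -1.8021] [-0.027   0.1143 -0.0468] 0.0595314193370878
```

View pics/ca_.png

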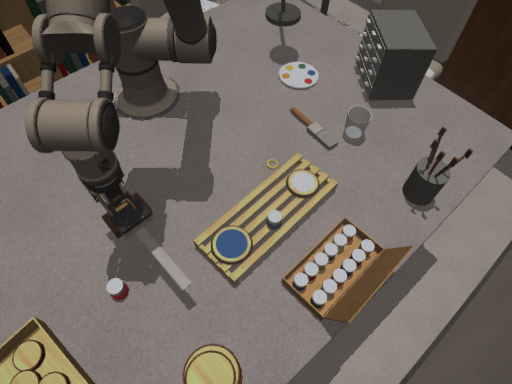

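Emit:
send_rows(motion=[[[0.003,0.025,0,0],[0.006,0.055,0,0],[0.008,0.08,0,0],[0.008,0.092,0,0],[0.008,0.096,0,0],[0.008,0.097,0,0],[0.008,0.098,0,0]]])

```text
time: 9.9
tool_pos: [0.4467, -0.3106, 0.0346]
tool_rot: [-1.57, -0.004, -1.556]
contact_force: [0.2, -0.8, -1.3]
opening: 0.0599
```

Emit:
send_rows(motion=[[[0,0.0007,0,0],[0,0.0012,0,0],[0,0.0016,0,0],[0,0.0016,0,0]]])

```text
time: 10.3
tool_pos: [0.4468, -0.3107, 0.0332]
tool_rot: [-1.57, -0.004, -1.556]
contact_force: [-0.1, -0.2, -0.9]
opening: 0.0601
```

Emit:
send_rows(motion=[[[0,0.0003,0,0],[0,0.0005,0,0],[0,0.0005,0,0]]])

```text
time: 10.6
tool_pos: [0.4468, -0.3108, 0.033]
tool_rot: [-1.57, -0.004, -1.556]
contact_force: [-0.9, 0.6, 2.2]
opening: 0.0602
```

Emit:
send_rows(motion=[[[0,0,0,0],[0,0,0,0],[0,0,0,0],[0,0,0,0],[0,0,0,0],[0,0,0,0],[0,0,0,0]]], gripper=1.0)

```text
time: 11.3
tool_pos: [0.4468, -0.3108, 0.033]
tool_rot: [-1.569, -0.004, -1.556]
contact_force: [0.2, 0.3, -0.6]
opening: 0.0919
```

Emit:
send_rows(motion=[[[0,-0.015,0,0],[0,-0.05,0,0],[0,-0.09,0,0],[0,-0.13,0,0],[0,-0.17,0,0],[0,-0.19,0,0],[0,-0.19,0,0]]])

```text
time: 12.0
tool_pos: [0.4476, -0.311, 0.2265]
tool_rot: [-1.564, -0.009, -1.556]
contact_force: [0.1, -1.1, 0.3]
opening: 0.0918
```

```bash
python3 - <<'E'
from h import *
o=sensors.observe(); print(o['time'],o['tool_pos'],o['contact_force'],o['qvel'])
snap("scene","cb_");snap("side","sb_")
E
```

```text
12.0 [ 0.44764025 -0.31096793  0.22648161] [ 0.07759744 -1.06851493  0.26637925] [-0.0009741   0.04981732  0.07563205  0.0001578  -0.05015103  0.00122045]
```

View pics/cb_.png

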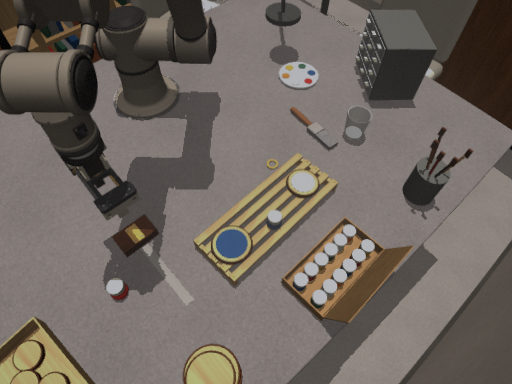

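View pics/sb_.png

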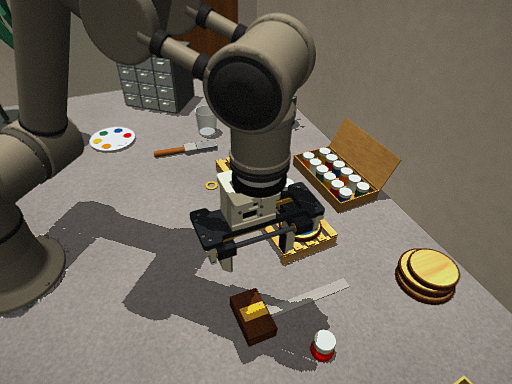

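The ring lies clear at scene pixel (272,164). The T-square is flat on the table at about (135,235) to (190,300), and the shelf and its load are at the same pixels as at the start.

```bash
python3 - <<'E'
from h import *
a=cv2.imread("pics/scene0.png").astype(int);b=cv2.imread("pics/cb_.png").astype(int)
# shelf region shift check by phase correlation on lit part
g=lambda x:cv2.cvtColor(x.astype(np.uint8),cv2.COLOR_BGR2GRAY).astype(np.float32)
for r in((150,260,280,340),(225,275,195,260),(275,305,100,135),(100,150,290,375)):
    print(cv2.phaseCorrelate(g(a)[r[0]:r[1],r[2]:r[3]],g(b)[r[0]:r[1],r[2]:r[3]]))
print(hand_in())
E
```

```text
((-0.016901162959662486, 0.024429469135803572), 1.0118285587098863)
((0.0785684650934968, -0.10018784645948742), 0.9385318047470517)
((-0.0005389855707420566, 0.10116280094065111), 0.9910470295835424)
((0.0010790397120175044, -0.0006191515627058664), 1.0010398305257162)
the job is handed in; nothing more can be done
None
```

The ring is out from under the shelf and the T-square lies flat on the table. I handed the job in at about 12 s of robot time.

- **Sweep:** I gripped the T-square by its head. With the blade at about 45° and roughly 1 mm above the table, I slid it in behind the ring. I then swept the ring out on the robot's side, backed off and put the T-square down near where it started, on the right.
- **Ring:** After the sweep its nearest edge measured about 19 mm in front of the shelf's front edge. It stayed at the same pixels in the later pictures.
- **T-square:** It is clear of the shelf and the ring, with the gripper open and about 0.2 m above it.
- **Forces:** During the sweep, the readings between moves showed only the T-square's own weight, with no sign of the blade pressing on the table. The highest reading was about 4 N, as the gripper closed on the head.
- **Undisturbed items:** The shelf, the slice on it, the right-hand pot, and the brush and cup shifted by about 0.1 pixel or less between the first and last scene pictures. I did not run that check on the shelf pot and the other slice separately; they look unmoved.
- **Disagreements:** Raw positions from the scene and side cameras differed by up to about 7 mm. I used the wrist camera for the grasp and combined the scene and wrist views for the ring. The blade's kink looked close to zero, about 0 to 3 mm at the tip, but I only saw this in the pictures and did not feel for it.

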